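Dock the garden battery in its lidded charging box

TASK

First take the trowel off the charging box and lay it gently, flat, in the empty wide bay of the white tool tray, its blade pointing the same way as the fork's beside it. Then slide the box's blue lid all the way back and plug the orange battery pack fully home in the socket well, with its long overhanging end (black strip, green dots) towards the opened lid. Don't drop the trowel or the pack, and leave the fork, the peg caddy and the lidded pot where they are.

Things in the scene. Friction and masses are not known exactly. Their poses are not given: they have to be found in the camera images.
- box: Fixed grey charging box, 160 (x) x 110 (y) x 60 mm high, left or right in the work area, turned up to 20 degrees. Origin: centre of its underside; +x is the way its lid slides open (away from the robot). Inside a rim 5 mm wide and 10 mm high along its front (-x) and both sides lies a deck, 50 mm high, with the socket well in it. The lid lies on the rim.
- well (a point): Centre of the mouth of the socket well in the deck, 40 mm to -x of the box's centre, 50 mm above its underside; axes as the box's. Well 52.5 (x) x 36.5 (y) mm, 30 mm deep, chamfer 3 mm. The rim's inner faces lie 35 mm to -x and 50 mm to either side of this point; it stands 10 mm above the deck, so the pack goes home only one way round.
- lid (a joint): Travel of the box's blue sliding lid (160 x 110 x 6 mm, its top 66 mm above the table) along the box's +x: 0 m shut, 0.115 m fully open; starts 0 to 0.03. The seated pack needs it open at least 0.095. Slides against about 1.5 N.
- lid_grip (a point): Centre of the top edge of the white grip ridge on the lid, which runs across the lid (along the box's y), 12 mm thick, 60 mm long, standing 20 mm above the lid (top 86 mm above the table). It lies 68 mm to -x of the box's centre when shut, and moves with the lid.
- trowel: Stainless hand trowel, wooden handle, 200 mm long, 0.2 kg, at first lying across the box's lid behind the ridge. Origin: middle of its length, on its underside; +x towards the blade's tip, +z up when flat. Handle from x = -100 to -5 mm, 24 mm wide, top 23 mm above the underside; blade from x = 10 to 100 mm, 60 mm wide, under 12 mm high.
- trowel_grip (a point): Point on the trowel's handle near its centre of mass: 25 mm to -x of the origin, 12 mm above the underside; axes as the trowel's.
- trowel_tip (a point): Tip of the trowel's blade, 100 mm to +x of its origin.
- tray: Fixed white tool tray, 240 (x) x 165 (y) x 22 mm high, floor and walls 5 mm thick, on the other side of the work area from the box, turned up to 20 degrees. Origin: centre of its underside; +x is the way blades point. A wall along x divides it into a 60 mm wide bay (-y side, holding the fork) and a 90 mm wide empty bay (+y side) for the trowel.
- bay (a point): Centre of the floor of the tray's empty bay, 32.5 mm to +y of the tray's centre, 5 mm above the table; axes as the tray's. The bay is 230 mm (x) x 90 mm (y), its walls 17 mm high above its floor.
- pack: Orange battery pack, 0.4 kg, 73 mm high, standing on its plug. Origin: centre of the plug's underside. Black plug block 50 (x) x 34 (y) x 28 mm high; on it the orange head, 84 (x) x 46 (y) x 45 mm high, from x = -32 to +52 mm: +x is the long overhang, with black strip and three green dots on top. Seated, its +x is along the box's +x and its origin 28 mm below the well's mouth.
- pack_grip (a point): Point to grip the pack by, across its y (46 mm): middle of the head's length, 10 mm to +x of the origin, 62 mm above the underside; gripped here, the fingers clear the box's rim.
- pack_nose (a point): Centre of the end face of the pack's long overhang, 52 mm to +x of its origin, 50.5 mm above the underside.
- fork: Hand fork, 196 x 46 mm, lying in the tray's narrow bay; origin: middle of its underside, +x to its tines. Leave alone.
- caddy: Green peg caddy, open box 80 x 80 x 60 mm with pegs to about 80 mm height; origin: centre of its underside. Leave alone.
- pot: Blue lidded ceramic pot, 86 mm across, 99 mm high; origin: centre of its underside. Leave alone. (Out of the work area stand a yellow bucket, 170 mm high, far left, a flowerpot, 180 mm high, far right, and things up to 200 mm high along the far edge.)
Mind the look-alikes: they are no part of the job. There is more than one size of the pack; the one meant has the size given above.

How it is judged:
On the way, in this order (a step that is already met when the one before it is completed fails the run):
1. the trowel lies flat in the tray's empty bay, blade the same way as the fork, released (x of trowel in the frame of bay between -0.025 and 0.025 m and y of trowel in the frame of bay between -0.025 and 0.025 m and z of trowel in the frame of bay between -0.004 and 0.008 m and angle between trowel's own z axis and vertical below 0.1 rad and angle between the x axis of trowel and the x axis of tray, either way round below 0.2 rad and x of trowel_tip in the frame of bay above 0.06 m and contact force between the fingers and trowel below 0.3 N), for 0.2 s.
2. the lid is slid open at least 95 mm (value of joint lid above 0.095 m), for 0.1 s.
3. the pack is fully home in the well, the right way round (horizontal distance between pack and well below 0.004 m and z of pack in the frame of well below -0.026 m and angle between pack's own z axis and vertical below 0.05 rad and angle between the x axis of pack and the x axis of box, either way round below 0.08 rad and x of pack_nose in the frame of well above 0.03 m), for 0.2 s.
At the end, for the whole second after the job is handed in: Pack: within 4 mm of well centre, shoulder within 2 mm of deck, tilt under 0.05, in line with box within 0.08 rad, nose to box +x. Lid open 95 mm+. Trowel: flat (0.1 rad) on bay floor (-4 to +8 mm), origin within 25 mm of bay centre in x, y, in line within 0.2 rad, tip over 60 mm to +x. At rest (all of step 3 and x of trowel in the frame of bay between -0.025 and 0.025 m and y of trowel in the frame of bay between -0.025 and 0.025 m and z of trowel in the frame of bay between -0.004 and 0.008 m and angle between trowel's own z axis and vertical below 0.1 rad and angle between the x axis of trowel and the x axis of tray, either way round below 0.2 rad and x of trowel_tip in the frame of bay above 0.06 m and value of joint lid above 0.095 m and linear speed of each of trowel, pack below 0.02 m/s); the robot touches nothing.
It fails at once if the trowel falls freely (unheld, faster than 0.7 m/s) (contact force between the fingers and trowel below 0.01 N and linear speed of trowel above 0.7 m/s).
It fails at once if the pack falls freely (unheld, faster than 0.7 m/s) (contact force between the fingers and pack below 0.01 N and linear speed of pack above 0.7 m/s).
It fails at once if the fork is shifted more than 30 mm or tipped (distance of fork from where it was at the start of the episode above 0.03 m or angle between fork's own z axis and vertical above 0.35 rad).
It fails at once if caddy or pot is shifted more than 30 mm or tipped (distance of any of caddy, pot from where it was at the start of the episode above 0.03 m or angle between any of caddy, pot's own z axis and vertical above 0.35 rad).
It also fails if it takes over 72 s, if anything falls off the work surface, if the arm or the gripper's body presses on something with over 40 N, if the wrist force passes 120 N, or if a joint passes its speed limit or range.

ROBOT

A 7-joint arm with a two-finger parallel gripper is mounted at the origin on the work surface. World frame = base frame: x ahead of the robot, y to its left, z up, the work surface at z = 0. Lengths are in m, angles in rad, forces in N, time in s.
With the tool pointing down it reaches from about 0.425 to 0.95 m from the base axis. Payload 4.7 kg.
Tool frame: the origin (TCP) lies on the centre line of the jaws, within the pads' length; the fingertips stand 14 mm ahead of it and the grasp point (between the pads) lies 5 mm behind it; z points along the fingers, y is the line along which they close (so a half turn about z gives the same grasp; the last joint's range is limited). The gripper opens to 87 mm and grips with 3 to 60 N. Pads are 19 mm wide; open, the fingers measure 117 mm over their backs; the gripper's body (75 mm by 190 mm) begins 51 mm behind the grasp point.
Start: joints at [-1.131, 0.469, -0.049, 1.532, 0.024, 1.141, -0.082], TCP at [0.305, 0.602, 0.237] pointing down, gripper open.
Joint ranges: [-2.59, 2.59], [-0.33, 1.99], [-1.39, 1.29], [0.1, 2.45], [-1.04, 4.18], [0.21, 1.99], [-2.66, 2.66]. Speed limits (rad/s): [2.57, 2.57, 3.14, 3.14, 3.14, 3.14, 3.14].

INTERFACE

Orientations are given as a 3x3 rotation matrix whose columns are the frame's x, y, z axes.
In Python, from plant import r gives the robot as it stands.
- The arm moves only by the tool apply_moves, never from a script. Its argument "commands" is a list of rows, each a list of 5 numbers: the opening, from 0 (shut) to 1 (fully open), then the shift along the tool's x, y, z in mm, then the turn about the tool's z in degrees. In form: [[gripper, dx, dy, dz, twist], ...]. A call has 1 to 12 rows; each row shifts and turns the commanded pose from where the row before left it, along the tool's axes as they then stand; what a row does not reach is not made up. A row lasts 1/8 s, in which the tool goes at most 62.5 mm and 10.7 degrees, less where a joint would pass 70% of its speed; a pose out of reach is approached as far as the arm can. A call is refused whole if a number of a shift passes 62.5 or a number of a turn 10.7, either way. A call with a gripper value outside its range is refused whole. The fingers move at their own pace and stop on an object; "force" is the grip in N (left out, the last holds). Time passes only in rows, so rows that do not move let the fingers close. It gives the time, the measured TCP pose, the force, the opening and the grip force at its end, in the units of the state.
- r.get_state(): the state, without advancing time (a new reading comes with each control period).
- r.camera(name): name is "side" or "top"; returns a dict with "color" (420x560x3 uint8, red, green, blue), "range_z" (420x560 float32, m along the optical axis (not along the pixel's ray), 0 where there is no reading), "fx", "fy", "cx", "cy" (pixels), "R" (3x3) and "t" (3): a world point X has camera coordinates R X + t. Camera axes: x right, y down, z forward; pixel columns grow to the right and rows downward; lengths in m; the calibration is good to about 2 mm. A picture is of the moment at which its call begins.
- r.hand_in(): hands the job in; it is judged then, once.
The state is a dict: "time": time; "joint_positions": joint angles; "joint_vel": joint speeds; "tau": joint torques, N m; "eef_pos": TCP position; "orientation": TCP orientation; "contact_force": force on the tool from outside, world axes, zero at the start; "wrist_torque": the same for the moment, N m; "finger_gap": opening from 0.0 (shut) to 1.0 (fully open); "grasp_force": force on a finger pad.
Only numpy, scipy, OpenCV 4.12 (cv2) and the standard library are available. Lean on these libraries where they do the work, as an engineer would, in place of code of your own. Each camera call takes 0.05 s, during which the arm holds its last target. There are 200 camera calls.

## Working session

There is one attempt and no reset: what is moved stays moved. The work goes in short steps, Python scripts to look and compute and a tool call to move; the robot and the scene stay as the last step left them, time stands still between calls to the robot, and variables do not carry over. Pictures are saved under pics/ and viewed, at most 10 in all, crops included, and the job is handed in when it is done.

Besides the shell and the picture viewer there is one more tool, called after "Emit:" in YAML: its name, and indented under it one key for each argument. apply_moves: Moves the arm, as the interface text tells. Its arguments: {"type":"object","properties":{"commands":{"type":"array","items":{"type":"array","items":{"type":"number"}}},"force":{"type":"number"}},"required":["commands"]}

```bash
ls; mkdir -p pics; python3 - <<'E'
from plant import r
import cv2,numpy as np
s=r.get_state();print(s['eef_pos'],s['orientation'],s['finger_gap'],s['time'])
for n in('top','side'):
    c=r.camera(n);np.savez(f'{n}0.npz',**c);cv2.imwrite(f'pics/{n}0.png',c['color'][:,:,::-1]);print(n,c['fx'],c['fy'],c['cx'],c['cy'],c['R'],c['t'],-c['R'].T@c['t'])
E
```

```text
pics
[0.30467897 0.60166358 0.23546715] [[-8.92145945e-01  4.51746494e-01 -8.47055064e-04]
 [ 4.51747282e-01  8.92144076e-01 -1.82786873e-03]
 [-7.00381313e-05 -2.01338050e-03 -9.99997971e-01]] 0.9998501849164583 0.0
top 543.2917007315615 543.2917007315615 277.0837197853672 200.96958087801482 [[ 0.02923432 -0.9995366   0.0084818 ]
 [-0.99544971 -0.02988258 -0.09048157]
 [ 0.0906931  -0.00579804 -0.99586201]] [-0.01979675  0.57389003  1.30016109] [0.45394176 0.00490012 1.34687542]
side 467.764366199981 467.764366199981 282.6043993502898 213.0011160335293 [[ 0.70949179 -0.70468966  0.0058205 ]
 [-0.471962   -0.48127931 -0.73866237]
 [ 0.52332902  0.52132784 -0.67405046]] [-0.42040215  0.35424154  0.81178228] [ 0.0406312  -0.54896863  0.81129406]
```

View pics/top0.png

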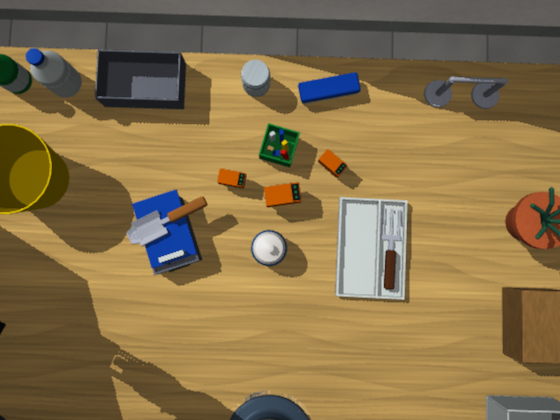

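View pics/side0.png

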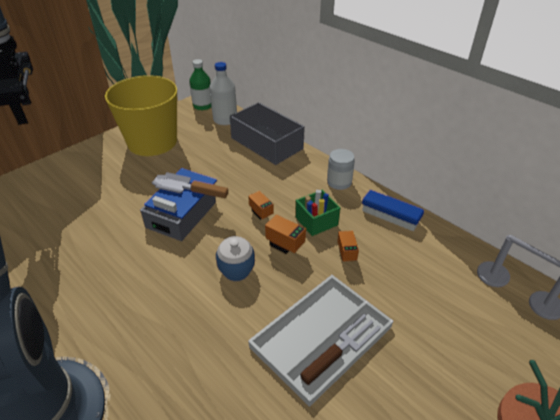

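Top view: three orange packs at (232,178), (282,195) and (333,162). The one at (282,195) looks largest, so it should be the 84x46 one. The box is at (167,230) with the trowel's blade to the left, the tray at (372,248) with its empty bay left and fork tines up, the pot at (268,247) and the caddy at (280,145). The side view agrees. Next I measure and enlarge the packs.

```bash
cat >h.py <<'E'
import numpy as np,cv2
def cloud(c):
    v,u=np.mgrid[:420,:560];z=c['range_z'];P=np.stack([(u-c['cx'])/c['fx']*z,(v-c['cy'])/c['fy']*z,z],-1)
    W=(P-c['t'])@c['R'];W[z==0]=np.nan;return W
def hsv(c):return cv2.cvtColor(np.ascontiguousarray(c['color']),cv2.COLOR_RGB2HSV)
def rect(W,m):
    p=(W[m][:,:2]*1000).astype(np.float32);r=cv2.minAreaRect(p);return [np.round(r[0],1),np.round(r[1],1),round(r[2],1)]
def comps(m,mn=60):
    n,l,s,c=cv2.connectedComponentsWithStats(m.astype(np.uint8))
    return [(l==i,s[i],c[i]) for i in range(1,n) if s[i,4]>=mn]
E
python3 - <<'E'
from h import *
for n in('top','side'):
    c=dict(np.load(f'{n}0.npz'));W=cloud(c);H=hsv(c);Z=W[...,2]
    print(n)
    ws=(W[...,0]>.35)&(W[...,0]<.85)&(abs(W[...,1])<.45)
    h,s,v=H[...,0],H[...,1],H[...,2]
    print('table',np.nanmedian(Z[ws&(abs(Z)<.02)]))
    for k,m in dict(orange=(h<14)&(s>200)&(v>130)&(Z>.02),blue=(h>100)&(h<125)&(s>150)&(Z>.04),grip=(s<60)&(v>180)&(Z>.075)&(Z<.095),hi=(Z>.064)&(Z<.1)).items():
        for mm,st,ct in comps(m&ws,25):
            zz=Z[mm];print(k,np.round(ct),st[4],'z',np.round(np.percentile(zz,[5,50,95]),3),rect(W,mm&(abs(Z-np.percentile(zz,80))<.006)))
    m=(Z>.015)&(Z<.03)&ws&(W[...,1]<-.08)&(s<60)
    for mm,st,ct in comps(m,200):print('tray',ct,rect(W,mm))
c=np.load('top0.npz')['color'][90:290,115:425,::-1]
cv2.imwrite('pics/crop.png',cv2.resize(c,None,fx=2.5,fy=2.5,interpolation=cv2.INTER_CUBIC))
E
```

```text
top
table 0.0016416262540147404
orange [328. 166.] 31 z [0.047 0.055 0.061] [array([ 661. , -123.5]), array([47.7,  7.2]), 50.7]
blue [319.  94.] 286 z [0.04  0.044 0.048] [array([ 835.7, -117.3]), array([132.9,  28.5]), 90.0]
blue [281. 133.] 36 z [0.046 0.076 0.081] [array([735.3,  -8.1]), array([12.1,  7.2]), 2.3]
blue [277. 152.] 27 z [0.044 0.076 0.082] [array([ 6.852e+02, -1.000e-01]), array([10. ,  7.1]), 2.0]
blue [158. 204.] 786 z [0.063 0.067 0.071] [array([547.2, 278.6]), array([ 54.8, 109.3]), 19.7]
blue [172. 242.] 1304 z [0.062 0.067 0.071] [array([466.5, 249.2]), array([ 89.9, 110.7]), 20.2]
grip [255.  83.] 27 z [0.088 0.091 0.094] [array([847. ,  59.3]), array([30.7,  5.2]), 89.9]
grip [149. 238.] 63 z [0.075 0.077 0.082] [array([474.1, 291. ]), array([15.8, 52. ]), 19.5]
grip [267. 246.] 457 z [0.077 0.081 0.086] [array([462.6,  15.5]), array([62.6, 60.5]), 1.8]
grip [171. 255.] 116 z [0.084 0.087 0.092] [array([435.1, 239.5]), array([10.5, 56.2]), 19.9]
hi [136.  96.] 448 z [0.066 0.079 0.084] [array([825.5, 338.4]), array([201.7,  48.3]), 89.9]
hi [255.  85.] 126 
[... 1626 characters left out ...]
.079 0.09 ] [array([843.9,  59.5]), array([42.7, 11.7]), 89.1]
hi [183. 191.] 1854 z [0.064 0.07  0.086] [array([487.3, 238.8]), array([119.8, 195.1]), 20.7]
hi [318. 193.] 31 z [0.065 0.074 0.078] [array([728.5,  14.1]), array([ 9.3, 12.2]), 28.1]
hi [323. 200.] 66 z [0.065 0.073 0.077] [array([720.2, -10.3]), array([38.5, 13. ]), 20.5]
hi [311. 203.] 93 z [0.065 0.074 0.077] [array([686.4,   3.1]), array([44.2, 15.6]), 73.7]
hi [285. 228.] 607 z [0.066 0.072 0.075] [array([585.6, -13.9]), array([50.6, 84.6]), 8.9]
hi [234. 251.] 755 z [0.067 0.078 0.096] [array([457.9,  12.3]), array([63.8, 64.9]), 2.3]
tray [326.67859466 332.5862069 ] [array([ 468.2, -234.9]), array([168. , 239.2]), 88.8]
```

View pics/crop.png

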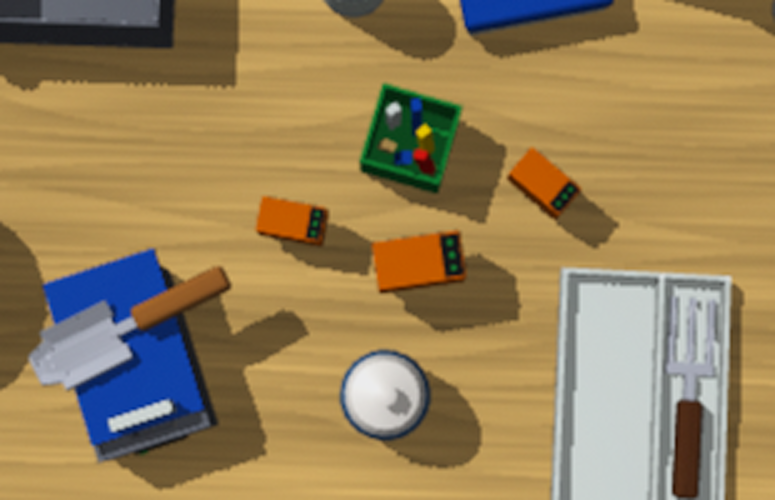

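The pack meant is the one at (282,195) in the top view, crop (418,260). It measures 84x46 mm and 73 high with the green dots to the right; the other two are about 55 mm long. Next is the trowel's pose.

```bash
python3 - <<'E'
from h import *
for n in('top','side'):
    c=dict(np.load(f'{n}0.npz'));W=cloud(c);H=hsv(c);Z=W[...,2];h,s,v=[H[...,i].astype(int) for i in range(3)]
    near=(abs(W[...,0]-.51)<.12)&(abs(W[...,1]-.25)<.16)
    m=near&(Z>.07)&(h<20)&(s>90)
    for mm,st,ct in comps(m,60):print(n,'handle',ct,rect(W,mm),np.percentile(Z[mm],[5,50,95]))
    m2=near&(Z>.0675)&~((h>100)&(s>130))&(W[...,0]>.455)
    for mm,st,ct in comps(m2,100):
        print(n,'all',ct,rect(W,mm));P=W[mm]
        d=np.array([np.cos(np.radians(110)),np.sin(np.radians(110))]);a=P[:,:2]@d;print(' ext',np.percentile(a,[0,1,99,100]),a.max()-a.min())
        for lo in np.arange(a.min(),a.max(),.02):
            k=(a>=lo)&(a<lo+.02);b=P[k,:2]@[d[1],-d[0]];print('  ',round(lo+.01,3),np.round([b.min(),b.max(),(b.min()+b.max())/2],4),np.round(np.percentile(P[k,2],[10,90]),3))
E
```

```text
top handle [187.62910798 208.4084507 ] [array([545.4, 206.4]), array([24.4, 94.6]), 27.7] [0.08114143 0.08790197 0.09254958]
top all [160.66197183 221.78947368] [array([520.7, 252.5]), array([ 60.7, 199.5]), 27.8]
 ext [-0.0402731  -0.03694292  0.15548087  0.15912687] 0.19939997175098365
   -0.03 [0.5756 0.6001 0.5878] [0.081 0.092]
   -0.01 [0.5731 0.5975 0.5853] [0.083 0.092]
   0.01 [0.5699 0.5951 0.5825] [0.084 0.091]
   0.03 [0.5668 0.5935 0.5802] [0.083 0.092]
   0.05 [0.5657 0.5902 0.5779] [0.076 0.091]
   0.07 [0.543  0.6034 0.5732] [0.07  0.079]
   0.09 [0.5403 0.6028 0.5715] [0.07  0.079]
   0.11 [0.5377 0.5992 0.5684] [0.069 0.078]
   0.13 [0.535  0.5968 0.5659] [0.07  0.078]
   0.15 [0.5448 0.5947 0.5698] [0.07  0.077]
side handle [209.67837838 189.32162162] [array([543.1, 205.5]), array([28.6, 93.6]), 26.7] [0.07192845 0.08410556 0.08848551]
side all [188.46263736 185.58021978] [array([515.8, 252.7]), array([ 64.4, 202.2]), 24.8]
 ext [-0.03922748 -0.0371226   0.15616169  0.16154221] 0.20076969038171072
   -0.029 [0.5713 0.598  0.5847] [0.071 0.087]
   -0.009 [0.5681 0.5971 0.5826] [0.073 0.087]
   0.011 [0.5652 0.5921 0.5786] [0.072 0.088]
   0.031 [0.5631 0.5884 0.5758] [0.074 0.088]
   0.051 [0.562  0.5851 0.5735] [0.072 0.088]
   0.071 [0.5384 0.6005 0.5694] [0.069 0.076]
   0.091 [0.5363 0.6012 0.5687] [0.068 0.075]
   0.111 [0.535  0.6    0.5675] [0.069 0.076]
   0.131 [0.5342 0.5936 0.5639] [0.068 0.076]
   0.151 [0.5427 0.5921 0.5674] [0.069 0.074]
   0.171 [0.5605 0.5738 0.5672] [0.069 0.072]
```

```bash
cat >>h.py <<'E'
def plan(pos,ang,n,g,via=None):
    """rows to bring TCP to pos (mm), jaw angle ang (deg, world) in n rows; assumes tool down"""
    from plant import r
    s=r.get_state();p=s['eef_pos']*1000;y=s['orientation'][:,1];a=np.degrees(np.arctan2(y[1],y[0]))
    d=(ang-a+90)%180-90 if via is None else ang-a
    D=(np.array(pos)-p);tot=[];q=p.copy();b=a
    for i in range(n):
        goal=p+D*(i+1)/n;t=np.radians(b);Y=np.array([np.cos(t),np.sin(t),0]);Zt=np.array([0,0,-1.]);X=np.cross(Y,Zt)
        e=goal-q;row=[g]+[round(float(e@k)) for k in(X,Y,Zt)]+[round(-d/n,1)]
        q=q+row[1]*X+row[2]*Y+row[3]*Zt;b-=row[4];tot.append(row)
    print('from',p.round(1),round(a,1),'twist',round(-d,1),'q7',round(s['joint_positions'][6],2));print(tot);print('end',q.round(1),round(b,1))
E
python3 -c "
from h import *
plan([531.5,230.3,150],27.5,12,.65)"
```

```text
from [304.8 601.7 235.6] 63.1 twist 35.6 q7 -0.08
[[0.65, -31, -19, 7, np.float64(3.0)], [0.65, -32, -18, 7, np.float64(3.0)], [0.65, -32, -15, 7, np.float64(3.0)], [0.65, -34, -14, 8, np.float64(3.0)], [0.65, -34, -13, 7, np.float64(3.0)], [0.65, -35, -10, 7, np.float64(3.0)], [0.65, -35, -9, 7, np.float64(3.0)], [0.65, -35, -6, 7, np.float64(3.0)], [0.65, -36, -5, 7, np.float64(3.0)], [0.65, -37, -3, 7, np.float64(3.0)], [0.65, -36, -1, 7, np.float64(3.0)], [0.65, -36, 0, 8, np.float64(3.0)]]
end [531.1 230.2 149.6] 27.1
```

Emit:
apply_moves:
  commands:
    - [0.65, -31, -19, 7, 3]
    - [0.65, -32, -18, 7, 3]
    - [0.65, -32, -15, 7, 3]
    - [0.65, -34, -14, 8, 3]
    - [0.65, -34, -13, 7, 3]
    - [0.65, -35, -10, 7, 3]
    - [0.65, -35, -9, 7, 3]
    - [0.65, -35, -6, 7, 3]
    - [0.65, -36, -5, 7, 3]
    - [0.65, -37, -3, 7, 3]
    - [0.65, -36, -1, 7, 3]
    - [0.65, -36, 0, 8, 3]
  force: 25

```text
time: 1.6
eef_pos: [0.5316, 0.2295, 0.15]
orientation: [[-0.455, 0.891, -0.0], [0.891, 0.455, -0.0], [0.0, -0.0, -1.0]]
contact_force: [0.1, 0.6, 0.6]
finger_gap: 0.648
grasp_force: 0.0
```

```bash
python3 -c "
from h import *
plan([531.5,230.3,83],27.5,4,.65)"
```

```text
from [531.6 229.5 150. ] 27.0 twist -0.5 q7 0.08
[[0.65, 0, 0, 17, np.float64(-0.1)], [0.65, 0, 0, 17, np.float64(-0.1)], [0.65, 1, 0, 16, np.float64(-0.1)], [0.65, 0, 0, 17, np.float64(-0.1)]]
end [531.1 230.4  83. ] 27.4
```

Emit:
apply_moves:
  commands:
    - [0.65, 1, 0, 17, -0.5]
    - [0.65, 0, 0, 17, 0]
    - [0.65, 0, 0, 17, 0]
    - [0.65, 0, 0, 10, 0]
    - [0.65, 0, 0, 6, 0]
    - [0.65, 0, 0, 0, 0]
    - [0.1, 0, 0, 0, 0]
    - [0.1, 0, 0, 0, 0]
    - [0.1, 0, 0, 0, 0]
    - [0.1, 0, 0, 0, 0]

```text
time: 2.85
eef_pos: [0.5308, 0.2315, 0.0837]
orientation: [[-0.464, 0.886, 0.0], [0.886, 0.464, 0.0], [0.0, 0.0, -1.0]]
contact_force: [-0.4, -0.1, 0.6]
finger_gap: 0.282
grasp_force: 0.7
```

Emit:
apply_moves:
  commands:
    - [0, 0, 0, 0, 0]
    - [0, 0, 0, 0, 0]
    - [0, 0, 0, 0, 0]
    - [0, 0, 0, -10, 0]
    - [0, 0, 0, -20, 0]
    - [0, 0, 0, -25, 0]
    - [0, 0, 0, -25, 0]
    - [0, 0, 0, -10, 0]
    - [0, 0, 0, 0, 0]
  force: 35

```text
time: 3.98
eef_pos: [0.5309, 0.2316, 0.1739]
orientation: [[-0.464, 0.886, 0.001], [0.886, 0.464, 0.001], [0.0, 0.001, -1.0]]
contact_force: [-0.2, 0.1, -2.5]
finger_gap: 0.275
grasp_force: 35.0
```

```bash
python3 - <<'E'
from plant import r
from h import *
for n in('top','side'):
    c=r.camera(n);np.savez(f'{n}1.npz',**c)
    W=cloud(c);H=hsv(c);Z=W[...,2];h,s,v=[H[...,i].astype(int) for i in range(3)]
    near=(abs(W[...,0]-.52)<.15)&(abs(W[...,1]-.25)<.2)
    m=near&(Z>.13)&(h<20)&(s>90)&(Z<.2)
    for mm,st,ct in comps(m,40):print(n,'handle',ct,rect(W,mm),np.percentile(Z[mm],[5,50,95]))
    m=near&(Z>.13)&(Z<.185)&(s<70)&(v>110)
    for mm,st,ct in comps(m,100):print(n,'blade',ct,rect(W,mm),np.percentile(Z[mm],[5,50,95]))
cv2.imwrite('pics/side1.png',c['color'][100:300,80:330,::-1].repeat(2,0).repeat(2,1))
print(r.get_state()['eef_pos'])
E
```

```text
top handle [190.5498008  200.18326693] [array([557.2, 186.4]), array([25. , 48.1]), 27.1] [0.16895037 0.17752141 0.18130016]
side handle [208.07579462 160.32762836] [array([546.1, 209.6]), array([47. , 93.2]), 36.8] [0.1580235  0.17241096 0.17783125]
side blade [159.87619048 154.86666667] [array([480.8, 301.5]), array([40.2, 90. ]), 9.7] [0.15657955 0.15960772 0.16443615]
[0.53012724 0.23127832 0.17254037]
```

View pics/side1.png

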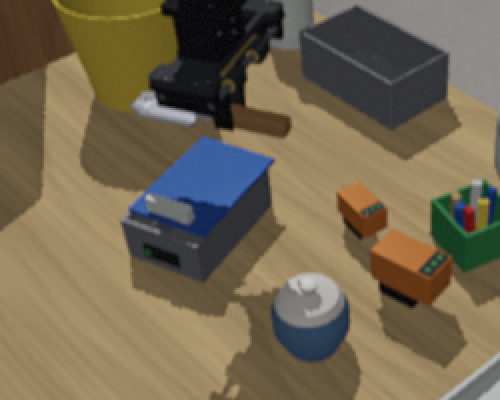

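The trowel is held level, handle near (130,60)-(145,62) in the 2x crop. Next I carry it over the tray.

```bash
python3 -c "
from h import *
plan([445.6,-202.7,150],-91.2,14,0,1)"
```

```text
from [530.1 231.3 172.5] 27.6 twist 118.8 q7 0.08
[[0, -25, -20, 2, np.float64(8.5)], [0, -27, -16, 1, np.float64(8.5)], [0, -29, -11, 2, np.float64(8.5)], [0, -31, -7, 1, np.float64(8.5)], [0, -32, -3, 2, np.float64(8.5)], [0, -31, 2, 2, np.float64(8.5)], [0, -31, 7, 1, np.float64(8.5)], [0, -29, 11, 2, np.float64(8.5)], [0, -28, 16, 1, np.float64(8.5)], [0, -25, 19, 2, np.float64(8.5)], [0, -22, 23, 2, np.float64(8.5)], [0, -18, 26, 1, np.float64(8.5)], [0, -14, 28, 2, np.float64(8.5)], [0, -10, 30, 2, np.float64(8.5)]]
end [ 445.8 -202.8  149.5] -91.4
```

Emit:
apply_moves:
  commands:
    - [0, -25, -20, 0, 8.5]
    - [0, -27, -16, 0, 8.5]
    - [0, -29, -11, 0, 8.5]
    - [0, -31, -7, 0, 8.5]
    - [0, -32, -3, 0, 8.5]
    - [0, -31, 2, 0, 8.5]
    - [0, -31, 7, 2, 8.5]
    - [0, -29, 11, 2, 8.5]
    - [0, -28, 16, 3, 8.5]
    - [0, -25, 19, 4, 8.5]
    - [0, -22, 23, 4, 8.5]
    - [0, -18, 26, 4, 8.5]

```text
time: 5.58
eef_pos: [0.4577, -0.1415, 0.1536]
orientation: [[0.964, 0.265, -0.002], [0.265, -0.964, 0.0], [-0.002, -0.0, -1.0]]
contact_force: [0.5, 0.2, -0.8]
finger_gap: 0.273
grasp_force: 35.0
```

Emit:
apply_moves:
  commands:
    - [0, -14, 28, 4, 8.5]
    - [0, -10, 30, 0, 8.5]
    - [0, 0, 0, 0, 0]
    - [0, 0, 0, 0, 0]

```text
time: 6.08
eef_pos: [0.4462, -0.2017, 0.1498]
orientation: [[1.0, -0.022, -0.002], [-0.022, -1.0, 0.001], [-0.002, -0.001, -1.0]]
contact_force: [0.1, 0.5, -1.7]
finger_gap: 0.272
grasp_force: 35.0
```

```bash
python3 - <<'E'
from plant import r
from h import *
plan([445.6,-202.7,60],-91.2,6,0,1)
for n in('top','side'):
    c=r.camera(n);np.savez(f'{n}2.npz',**c)
    W=cloud(c);H=hsv(c);Z=W[...,2];h,s,v=[H[...,i].astype(int) for i in range(3)]
    near=(abs(W[...,0]-.47)<.15)&(abs(W[...,1]+.2)<.06)
    m=near&(Z>.11)&(h<20)&(s>90)&(Z<.17)
    for mm,st,ct in comps(m,40):print(n,'handle',ct,rect(W,mm),np.percentile(Z[mm],[5,50,95]))
    m=near&(Z>.11)&(Z<.16)&(s<70)&(v>110)
    for mm,st,ct in comps(m,100):print(n,'blade',ct,rect(W,mm),np.percentile(Z[mm],[5,50,95]),W[mm].min(0),W[mm].max(0))
    # tray floor of the wide bay
    m=(Z<.012)&(Z>.002)&(s<60)&(v>120)&(abs(W[...,0]-.47)<.13)&(W[...,1]>-.26)&(W[...,1]<-.13)
    c0=dict(np.load(f'{n}0.npz'));W0=cloud(c0);H0=hsv(c0)
    m=(W0[...,2]<.012)&(H0[...,1]<60)&(H0[...,2]>120)&(abs(W0[...,0]-.47)<.13)&(W0[...,1]>-.26)&(W0[...,1]<-.13)
    for mm,st,ct in comps(m,300):print('floor',rect(W0,mm))
E
```

```text
from [ 446.2 -201.7  149.8] -91.3 twist -0.1 q7 -0.92
[[0, 0, 0, 15, np.float64(-0.0)], [0, 0, 0, 15, np.float64(-0.0)], [0, 0, 0, 15, np.float64(-0.0)], [0, 0, 1, 15, np.float64(-0.0)], [0, 0, 0, 15, np.float64(-0.0)], [0, -1, 0, 15, np.float64(-0.0)]]
end [ 445.1 -202.7   59.8] -91.3
top blade [367.21696035 218.32599119] [array([ 533.2, -204. ]), array([83.2, 61.5]), 1.5] [0.13476495 0.13950806 0.1459166 ] [ 0.49076996 -0.23496421  0.1289924 ] [ 0.57511269 -0.17336472  0.15029059]
floor [array([ 470.2, -205.6]), array([ 89.3, 230.9]), 88.8]
side handle [288.90734266 298.13986014] [array([ 408.3, -196.5]), array([37. , 71.5]), 88.0] [0.14309954 0.15228488 0.15492677]
side blade [345.05607477 255.41121495] [array([ 564.4, -201. ]), array([36.5, 17.6]), 89.1] [0.1353347  0.13785325 0.14101272] [ 0.55549095 -0.21927749  0.13430197] [ 0.57310178 -0.18264081  0.14347943]
floor [array([ 470.6, -200.6]), array([ 83.8, 226.5]), 88.1]
```

Emit:
apply_moves:
  commands:
    - [0, -3, 0, 25, 0]
    - [0, 0, 0, 25, 0]
    - [0, 0, 0, 25, 0]
    - [0, 0, 0, 20, 0]
    - [0, 0, 0, 15, 0]
    - [0, 0, 0, 8, 0]
    - [0, 0, 0, 5, 0]
    - [0, 0, 0, 3, 0]
    - [0, 0, 0, 1, 0]
    - [0, 0, 0, 0, 0]
    - [0, 0, 0, 0, 0]

```text
time: 7.55
eef_pos: [0.4437, -0.2026, 0.0237]
orientation: [[1.0, -0.024, 0.001], [-0.024, -1.0, -0.0], [0.001, 0.0, -1.0]]
contact_force: [0.3, 0.2, -1.9]
finger_gap: 0.276
grasp_force: 35.0
```

Emit:
apply_moves:
  commands:
    - [0, 0, 0, 1, 0]
    - [0, 0, 0, 1, 0]
    - [0, 0, 0, 0, 0]
    - [0, 0, 0, 0, 0]

```text
time: 8.05
eef_pos: [0.4438, -0.2026, 0.023]
orientation: [[1.0, -0.024, 0.001], [-0.024, -1.0, 0.002], [0.001, -0.002, -1.0]]
contact_force: [-3.1, 2.8, 15.7]
finger_gap: 0.269
grasp_force: 35.0
```

Contact with the tray floor. Release gently and lift.

Emit:
apply_moves:
  commands:
    - [0, 0, 0, -1, 0]
    - [0.25, 0, 0, 0, 0]
    - [0.3, 0, 0, 0, 0]
    - [0.35, 0, 0, 0, 0]
    - [0.42, 0, 0, 0, 0]
    - [0.42, 0, 0, 0, 0]
    - [0.42, 0, 0, -10, 0]
    - [0.42, 0, 0, -25, 0]
    - [0.42, 0, 0, -40, 0]
    - [0.5, 0, 0, -50, 0]
    - [0.5, 0, 0, 0, 0]
  force: 10

```text
time: 9.43
eef_pos: [0.4457, -0.2037, 0.1513]
orientation: [[1.0, -0.024, 0.008], [-0.024, -1.0, -0.001], [0.008, 0.001, -1.0]]
contact_force: [0.1, 0.1, 0.7]
finger_gap: 0.486
grasp_force: 0.0
```

```bash
python3 - <<'E'
from plant import r
from h import *
for n in('top','side'):
    c=r.camera(n);np.savez(f'{n}3.npz',**c)
    W=cloud(c);H=hsv(c);Z=W[...,2];h,s,v=[H[...,i].astype(int) for i in range(3)]
    near=(abs(W[...,0]-.47)<.15)&(abs(W[...,1]+.2)<.036)
    m=near&(Z>.008)&(h<20)&(s>90)&(Z<.04)
    for mm,st,ct in comps(m,40):print(n,'handle',ct,rect(W,mm),np.percentile(Z[mm],[5,50,95]))
cv2.imwrite('pics/side3.png',c['color'][:,:,::-1])
print(r.get_state()['eef_pos'])
# box from lid-shut image: grey ledge in front; lid rect
for n in('top','side'):
    c=dict(np.load(f'{n}3.npz'));W=cloud(c);H=hsv(c);Z=W[...,2];h,s,v=[H[...,i].astype(int) for i in range(3)]
    near=(abs(W[...,0]-.5)<.15)&(abs(W[...,1]-.25)<.13)
    for mm,st,ct in comps(near&(Z>.055)&(Z<.073),200):print(n,'lid+rim',rect(W,mm))
    for mm,st,ct in comps(near&(h>100)&(h<125)&(s>150)&(Z>.06)&(Z<.073),200):print(n,'lid',rect(W,mm))
    for mm,st,ct in comps(near&(Z>.079)&(Z<.095),40):print(n,'ridge',rect(W,mm))
    for mm,st,ct in comps(near&(Z>.045)&(Z<.063)&(s<80),20):print(n,'grey',rect(W,mm),np.median(Z[mm]))
E
```

```text
top handle [354.51666667 279.38333333] [array([ 388.4, -196.9]), array([29.1, 13. ]), 0.4] [0.01585322 0.02669437 0.03044723]
side handle [291.75985663 336.93189964] [array([ 416.3, -203.6]), array([23.2, 92.1]), 88.8] [0.01756591 0.02591686 0.02847347]
[ 0.44348386 -0.20221038  0.14804047]
top lid+rim [array([492.2, 258.5]), array([177.2, 111.3]), 19.6]
top lid [array([498.6, 261.4]), array([158.6, 110.9]), 20.1]
top ridge [array([435.9, 237.6]), array([11.8, 59.2]), 20.0]
top grey [array([545.4, 219.3]), array([54.8,  1.5]), 20.4] 0.05247929589237793
top grey [array([444.3, 241. ]), array([ 75.1, 111.4]), 20.2] 0.05298805755569255
side lid+rim [array([488.5, 258.8]), array([179.8, 112.9]), 19.9]
side lid [array([495.7, 260.6]), array([159.7, 110. ]), 19.7]
side ridge [array([433.1, 237.2]), array([15.6, 59.6]), 18.6]
side grey [array([480.7, 255.8]), array([163. , 112.9]), 19.7] 0.052695716970498685
```

View pics/side3.png

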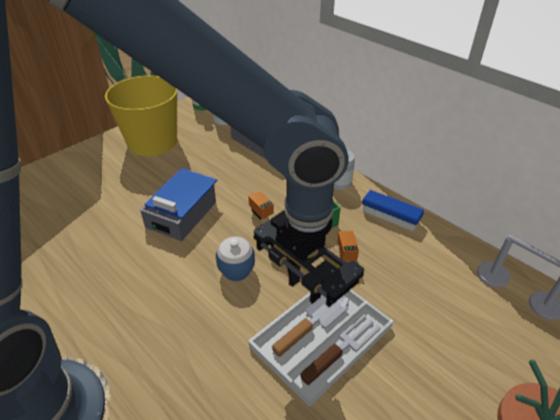

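The trowel lies flat in the wide bay, handle (293,337) and blade (328,307), with its tip the same way as the fork's. Next I go to the lid ridge.

```bash
python3 -c "
from h import *
plan([434.5,237.4,150],20,14,.4,1)"
```

```text
from [ 443.5 -202.2  148. ] -91.3 twist -111.3 q7 -0.91
[[0.4, -1, -31, 0, np.float64(-8.0)], [0.4, 3, -32, 0, np.float64(-8.0)], [0.4, 7, -30, 0, np.float64(-8.0)], [0.4, 12, -30, -1, np.float64(-8.0)], [0.4, 15, -27, 0, np.float64(-8.0)], [0.4, 19, -25, 0, np.float64(-8.0)], [0.4, 22, -22, 0, np.float64(-8.0)], [0.4, 26, -19, 0, np.float64(-8.0)], [0.4, 27, -15, 0, np.float64(-8.0)], [0.4, 29, -11, 0, np.float64(-8.0)], [0.4, 31, -6, -1, np.float64(-8.0)], [0.4, 31, -3, 0, np.float64(-8.0)], [0.4, 32, 2, 0, np.float64(-8.0)], [0.4, 30, 6, 0, np.float64(-8.0)]]
end [434.2 236.8 150. ] 20.7
```

Emit:
apply_moves:
  commands:
    - [0.4, -1, -31, 0, -8]
    - [0.4, 3, -32, 0, -8]
    - [0.4, 7, -30, 0, -8]
    - [0.4, 12, -30, -1, -8]
    - [0.4, 15, -27, 0, -8]
    - [0.4, 19, -25, 0, -8]
    - [0.4, 22, -22, 0, -8]
    - [0.4, 26, -19, 0, -8]
    - [0.4, 27, -15, 0, -8]
    - [0.4, 29, -11, 0, -8]
    - [0.4, 31, -6, -1, -8]
    - [0.4, 31, -3, 0, -8]

```text
time: 11.02
eef_pos: [0.4346, 0.1744, 0.1483]
orientation: [[-0.085, 0.996, -0.003], [0.996, 0.085, -0.001], [-0.001, -0.003, -1.0]]
contact_force: [0.3, -0.8, -0.1]
finger_gap: 0.398
grasp_force: 0.0
```

Emit:
apply_moves:
  commands:
    - [0.4, 32, 2, 0, -8]
    - [0.4, 30, 6, 0, -7.3]
    - [0.4, 0, 0, 0, 0]
    - [0.4, 0, 0, 0, 0]

```text
time: 11.52
eef_pos: [0.4337, 0.2352, 0.1485]
orientation: [[-0.34, 0.941, -0.002], [0.941, 0.339, -0.002], [-0.001, -0.003, -1.0]]
contact_force: [-0.2, -0.1, 0.5]
finger_gap: 0.401
grasp_force: 0.0
```

```bash
python3 -c "
from h import *
plan([434.5,237.4,84],20,3,.4,1)"
```

```text
from [433.7 235.2 148.5] 19.8 twist -0.2 q7 -0.15
[[0.4, 1, 1, 21, np.float64(-0.1)], [0.4, 0, 0, 22, np.float64(-0.1)], [0.4, 1, 1, 21, np.float64(-0.1)]]
end [434.8 237.8  84.5] 20.1
```

Emit:
apply_moves:
  commands:
    - [0.4, 2, 2, 21, 0]
    - [0.4, 0, 0, 22, 0]
    - [0.4, 0, 0, 20, 0]
    - [0.4, 0, 0, 0, 0]
    - [0, 0, 0, 0, 0]
    - [0, 0, 0, 0, 0]
    - [0, 0, 0, 0, 0]
    - [0, 0, 0, 0, 0]
    - [0, 0, 0, 0, 0]
  force: 15

```text
time: 12.65
eef_pos: [0.4357, 0.2391, 0.087]
orientation: [[-0.341, 0.94, 0.0], [0.94, 0.341, 0.0], [0.0, 0.001, -1.0]]
contact_force: [-1.0, -1.2, 5.1]
finger_gap: 0.134
grasp_force: 15.0
```

Emit:
apply_moves:
  commands:
    - [0, 0, 10, 0, 0]
    - [0, 0, 15, 0, 0]
    - [0, 0, 15, 0, 0]
    - [0, 0, 15, 0, 0]
    - [0, 0, 15, 0, 0]
    - [0, 0, 12, 0, 0]
    - [0, 0, 8, 0, 0]
    - [0, 0, 3, 0, 0]
    - [0, 0, 0, 0, 0]
    - [0, 0, 0, 0, 0]

```text
time: 13.9
eef_pos: [0.524, 0.2712, 0.0871]
orientation: [[-0.341, 0.94, 0.002], [0.94, 0.341, 0.001], [0.0, 0.003, -1.0]]
contact_force: [0.9, 0.3, 4.0]
finger_gap: 0.135
grasp_force: 15.0
```

Emit:
apply_moves:
  commands:
    - [0, 0, 2, 0, 0]
    - [0, 0, 2, 0, 0]
    - [0, 0, 0, 0, 0]
    - [0, 0, 0, 0, 0]

```text
time: 14.4
eef_pos: [0.5258, 0.2719, 0.087]
orientation: [[-0.341, 0.94, -0.002], [0.94, 0.341, -0.001], [0.0, -0.002, -1.0]]
contact_force: [-3.3, -1.7, 8.8]
finger_gap: 0.137
grasp_force: 15.0
```

Against the stop. Release, lift, then measure the box and the pack.

Emit:
apply_moves:
  commands:
    - [0.15, 0, -1, 0, 0]
    - [0.3, 0, 0, 0, 0]
    - [0.3, 0, 0, 0, 0]
    - [0.3, 0, 0, -20, 0]
    - [0.3, 0, 0, -40, 0]
    - [0.5, 20, -40, -40, 0]
    - [0.7, -40, -40, 0, 0]
    - [0.7, -60, 0, 0, 0]
    - [0.7, -60, 0, 0, 0]
    - [0.7, -60, 0, 0, 0]
    - [0.7, 0, 0, 0, 0]
    - [0.7, 0, 0, 0, 0]

```text
time: 15.9
eef_pos: [0.5184, 0.0569, 0.1862]
orientation: [[-0.341, 0.94, -0.001], [0.94, 0.341, 0.0], [0.001, -0.001, -1.0]]
contact_force: [0.5, 0.9, 0.2]
finger_gap: 0.697
grasp_force: 0.0
```

```bash
python3 - <<'E'
from plant import r
from h import *
print(r.get_state()['eef_pos'])
C={}
for n in('top','side'):
    c=r.camera(n);np.savez(f'{n}4.npz',**c);C[n]=c
    W=cloud(c);H=hsv(c);Z=W[...,2];h,s,v=[H[...,i].astype(int) for i in range(3)]
    near=(abs(W[...,0]-.5)<.2)&(abs(W[...,1]-.25)<.15)
    for mm,st,ct in comps(near&(Z>.053)&(Z<.073),100):print(n,'lid+rim',rect(W,mm))
    for mm,st,ct in comps(near&(h>100)&(h<125)&(s>150)&(Z>.06)&(Z<.073),200):print(n,'lid',rect(W,mm))
    for mm,st,ct in comps(near&(Z>.045)&(Z<.0545),100):print(n,'deck',rect(W,mm),np.median(Z[mm]))
    for mm,st,ct in comps(near&(Z>.012)&(Z<.042)&(abs(W[...,0]-.442)<.035)&(abs(W[...,1]-.241)<.035),60):print(n,'well',rect(W,mm),np.median(Z[mm]))
    near=(abs(W[...,0]-.587)<.1)&(abs(W[...,1]+.015)<.1)
    for mm,st,ct in comps(near&(Z>.066)&(Z<.082),100):print(n,'packtop',rect(W,mm),np.median(Z[mm]))
a=C['top']['color'][170:300,110:230,::-1];b=C['side']['color'][150:280,110:230,::-1]
cv2.imwrite('pics/box4.png',cv2.resize(np.hstack([a,b]),None,fx=3,fy=3,interpolation=cv2.INTER_CUBIC))
E
```

```text
[0.51838926 0.05692579 0.18617852]
top lid+rim [array([538.6, 275.1]), array([275.8, 111.7]), 19.8]
top lid [array([591.1, 295. ]), array([158.7, 109.7]), 19.9]
top deck [array([466.4, 249.4]), array([111.4, 101.9]), 20.2] 0.05077992346036582
top well [array([446.5, 244.2]), array([51.9, 34.1]), 19.6] 0.021517929946869414
top packtop [array([589.6, -20.1]), array([46. , 73.6]), 10.0] 0.07429001752669809
side lid+rim [array([534.6, 276. ]), array([279.2, 113.7]), 20.5]
side lid+rim [array([624.1, 119. ]), array([40. , 33.9]), 82.3]
side lid [array([596.2, 332.1]), array([115.8,  56.1]), 25.5]
side deck [array([469.3, 257.7]), array([114.9,  96.7]), 20.7] 0.04861949505818579
side deck [array([464.7, 212. ]), array([ 90.8, 186.1]), 74.3] 0.049577747011174046
side deck [array([623.7, 120.2]), array([46.1, 34.4]), 81.3] 0.052772486642948715
side well [array([449.7, 259.7]), array([28.8, 53.5]), 78.7] 0.027652829154904017
side packtop [array([585.7, -14.5]), array([50.9, 85.6]), 9.1] 0.07199979984107219
```

View pics/box4.png

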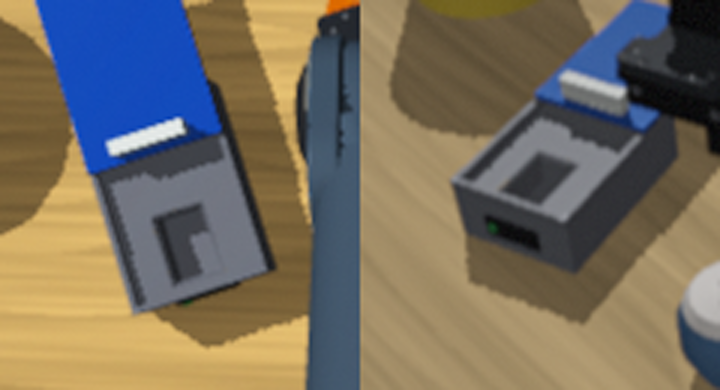

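The lid is fully open (275.8-160 = 116 mm) and the well is clear (crop (190,245)). Next I pick up the pack.

```bash
python3 -c "
from h import *
plan([587.2,-14.5,130],9.8,4,1,1)"
```

```text
from [518.2  58.2 186.2] 20.1 twist 10.3 q7 0.27
[[1, -23, 10, 14, np.float64(2.6)], [1, -23, 11, 14, np.float64(2.6)], [1, -22, 12, 14, np.float64(2.6)], [1, -21, 13, 14, np.float64(2.6)]]
end [587.4 -14.5 130.2] 9.7
```

Emit:
apply_moves:
  commands:
    - [1, -23, 10, 14, 2.6]
    - [1, -23, 11, 14, 2.6]
    - [1, -22, 12, 14, 2.6]
    - [1, -21, 13, 14, 2.6]
    - [1, 0, 0, 0, 0]
    - [1, 0, 0, 0, 0]

```text
time: 16.75
eef_pos: [0.5872, -0.0145, 0.1305]
orientation: [[-0.168, 0.986, -0.001], [0.986, 0.168, 0.001], [0.001, -0.001, -1.0]]
contact_force: [0.7, -0.3, 0.1]
finger_gap: 0.999
grasp_force: 0.0
```

```bash
python3 -c "
from h import *
plan([587.2,-14.5,57],9.8,4,1,1)"
```

```text
from [587.2 -14.5 130.5] 9.7 twist -0.1 q7 0.32
[[1, 0, 0, 18, np.float64(-0.0)], [1, 0, 0, 19, np.float64(-0.0)], [1, 0, 0, 18, np.float64(-0.0)], [1, 0, 0, 19, np.float64(-0.0)]]
end [587.2 -14.5  56.5] 9.7
```

Emit:
apply_moves:
  commands:
    - [1, 0, 0, 20, 0]
    - [1, 0, 0, 20, 0]
    - [1, 0, 0, 18, 0]
    - [1, 0, 0, 10, 0]
    - [1, 0, 0, 5, 0]
    - [1, 0, 0, 0, 0]
    - [0.4, 0, 0, 0, 0]
    - [0.4, 0, 0, 0, 0]
    - [0.4, 0, 0, 0, 0]
    - [0.4, 0, 0, 0, 0]
  force: 30

```text
time: 18.0
eef_pos: [0.5877, -0.0164, 0.0576]
orientation: [[-0.166, 0.986, 0.0], [0.986, 0.166, 0.0], [0.0, 0.0, -1.0]]
contact_force: [-0.3, -0.3, -0.6]
finger_gap: 0.63
grasp_force: 0.0
```

Emit:
apply_moves:
  commands:
    - [0.4, 0, 0, 0, 0]
    - [0.4, 0, 0, 0, 0]
    - [0.4, 0, 0, -10, 0]
    - [0.4, 0, 0, -20, 0]
    - [0.4, 0, 0, -30, 0]
    - [0.4, 0, 0, -30, 0]
    - [0.4, 0, 0, -30, 0]
    - [0.4, 0, 0, 0, 0]
  force: 45

```text
time: 19.0
eef_pos: [0.5892, -0.0165, 0.1797]
orientation: [[-0.166, 0.986, 0.005], [0.986, 0.166, 0.0], [-0.0, 0.005, -1.0]]
contact_force: [1.1, -0.1, -3.5]
finger_gap: 0.523
grasp_force: 44.8
```

```bash
python3 -c "
from h import *
import math
a=math.radians(20);u,v=500.1+10,75.0
plan([u*math.cos(a)-v*math.sin(a),u*math.sin(a)+v*math.cos(a),160],110,12,.4,1)"
```

```text
from [589.2 -16.5 179.7] 9.5 twist -100.5 q7 0.29
[[0.4, 23, -8, 2, np.float64(-8.4)], [0.4, 24, -4, 1, np.float64(-8.4)], [0.4, 25, 0, 2, np.float64(-8.4)], [0.4, 24, 3, 2, np.float64(-8.4)], [0.4, 24, 7, 1, np.float64(-8.4)], [0.4, 22, 10, 2, np.float64(-8.4)], [0.4, 21, 13, 2, np.float64(-8.4)], [0.4, 18, 16, 1, np.float64(-8.4)], [0.4, 16, 19, 2, np.float64(-8.4)], [0.4, 13, 21, 1, np.float64(-8.4)], [0.4, 10, 22, 2, np.float64(-8.4)], [0.4, 7, 24, 2, np.float64(-8.4)]]
end [453.6 245.  159.7] 110.3
```

Emit:
apply_moves:
  commands:
    - [0.4, 23, -8, 0, -8.4]
    - [0.4, 24, -4, 0, -8.4]
    - [0.4, 25, 0, 0, -8.4]
    - [0.4, 24, 3, 0, -8.4]
    - [0.4, 24, 7, 0, -8.4]
    - [0.4, 22, 10, 0, -8.4]
    - [0.4, 21, 13, 0, -8.4]
    - [0.4, 18, 16, 0, -8.4]
    - [0.4, 16, 19, 0, -8.4]
    - [0.4, 13, 21, 0, -8.4]
    - [0.4, 10, 22, 0, -8.3]
    - [0.4, 7, 24, 0, -8.3]

```text
time: 20.5
eef_pos: [0.4507, 0.2451, 0.1758]
orientation: [[-0.937, -0.349, -0.003], [-0.349, 0.937, -0.001], [0.003, -0.0, -1.0]]
contact_force: [0.0, 0.4, -4.2]
finger_gap: 0.519
grasp_force: 44.8
```

Emit:
apply_moves:
  commands:
    - [0.4, 0, 0, 5, 0]
    - [0.4, 0, 0, 20, 0]
    - [0.4, 0, 0, 0, 0]
    - [0.4, 0, 0, 0, 0]

```text
time: 21.0
eef_pos: [0.4524, 0.2445, 0.1523]
orientation: [[-0.939, -0.343, -0.0], [-0.343, 0.939, -0.0], [0.001, -0.0, -1.0]]
contact_force: [0.2, 0.9, -4.2]
finger_gap: 0.526
grasp_force: 44.8
```

```bash
python3 - <<'E'
from plant import r
from h import *
plan([453.7,244.9,140],110,2,.4,1)
a=np.radians(20);M=np.array([[np.cos(a),np.sin(a)],[-np.sin(a),np.cos(a)]])
for n in('top','side'):
    c=r.camera(n);np.savez(f'{n}5.npz',**c);W=cloud(c);H=hsv(c);Z=W[...,2];h,s,v=[H[...,i].astype(int) for i in range(3)]
    near=(abs(W[...,0]-.455)<.1)&(abs(W[...,1]-.25)<.1)
    org=(h<14)&(s>200)
    for mm,st,ct in comps(near&(Z>.12)&(Z<.19)&org,30):
        P=W[mm];Q=P[:,:2]@M.T*1000;print(n,ct,st[4],'orange uv min/max',np.percentile(Q,[0,2,98,100],0).round(1).tolist(),np.percentile(P[:,2],[2,50,98]).round(3),rect(W,mm))
    m=near&(Z>.12)&(Z<.185)
    for mm,st,ct in comps(m,60):
        Q=W[mm][:,:2]@M.T*1000;print(n,'any',st,np.percentile(Q,[0,2,98,100],0).round(1).tolist())
    c4=dict(np.load(f'{n}4.npz'));W4=cloud(c4);m=(W4[...,2]>.053)&(W4[...,2]<.066)
    Q=W4[...,:2]@M.T*1000;mm=m&(Q[...,0]>455)&(Q[...,0]<560)&(abs(Q[...,1]-75)<70);print(n,'rim',np.percentile(Q[mm],[0,1,99,100],0).round(1).tolist())
I=np.hstack([dict(np.load(f'{n}5.npz'))['color'][s] for n,s in(('top',np.s_[170:300,110:240]),('side',np.s_[130:260,110:240]))])
cv2.imwrite('pics/hover.png',cv2.resize(I[:,:,::-1],None,fx=3,fy=3,interpolation=cv2.INTER_CUBIC))
E
```

```text
from [452.4 244.5 152.3] 110.0 twist 0.0 q7 1.32
[[0.4, -1, 0, 6, np.float64(0.0)], [0.4, 0, 0, 6, np.float64(0.0)]]
end [453.3 244.8 140.3] 110.0
top [172.41666667 262.11111111] 72 orange uv min/max [[466.2, 48.9], [466.4, 49.2], [479.0, 74.5], [479.2, 74.8]] [0.147 0.169 0.173] [array([423. , 219.8]), array([13.1, 25.9]), 20.4]
top any [166 259  16   9  91] [[466.0, 48.8], [466.1, 49.1], [478.8, 75.5], [479.2, 80.4]]
top rim [[462.4, 19.1], [462.5, 19.4], [558.5, 129.6], [560.0, 130.5]]
side [158.28143713 182.26646707] 334 orange uv min/max [[461.7, 49.3], [462.5, 50.6], [505.9, 93.4], [512.1, 96.9]] [0.126 0.158 0.169] [array([432.5, 235.3]), array([50.1, 47.8]), 19.4]
side any [144 159  40  39 955] [[460.6, 36.9], [462.9, 39.9], [536.9, 103.5], [546.0, 110.7]]
side rim [[456.9, 20.1], [458.3, 20.5], [557.5, 132.2], [559.3, 132.4]]
```

View pics/hover.png

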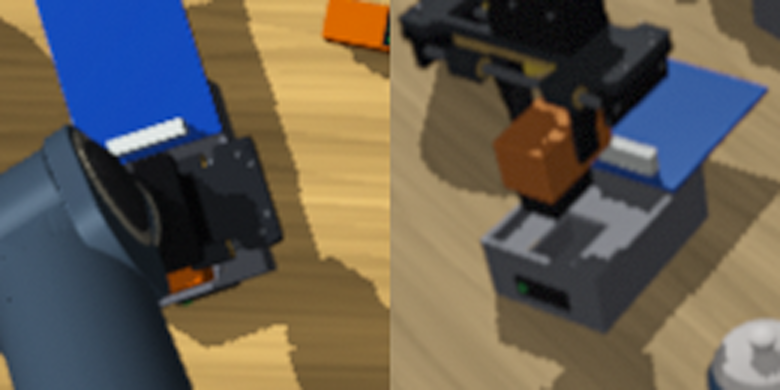

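The pack hovers over the well with its nose towards the lid (side crop: pack (545,155), well (565,240)). Align and come down close to the mouth.

```bash
python3 -c "
from h import *
plan([455.7,245.9,116],110,4,.4,1)"
```

```text
from [452.7 245.  153. ] 110.1 twist 0.1 q7 1.32
[[0.4, -1, 0, 9, np.float64(0.0)], [0.4, -1, 0, 9, np.float64(0.0)], [0.4, 0, 0, 10, np.float64(0.0)], [0.4, -1, 0, 9, np.float64(0.0)]]
end [455.5 246.  116. ] 110.1
```

Emit:
apply_moves:
  commands:
    - [0.4, -3, 0, 9, 0]
    - [0.4, 0, 0, 9, 0]
    - [0.4, 0, 0, 10, 0]
    - [0.4, 0, 0, 8, 0]
    - [0.4, 0, 0, 0, 0]
    - [0.4, 0, 0, 0, 0]
    - [0.4, 0, 0, 0, 0]

```text
time: 21.98
eef_pos: [0.4553, 0.2463, 0.1169]
orientation: [[-0.939, -0.344, 0.001], [-0.344, 0.939, 0.001], [-0.001, 0.0, -1.0]]
contact_force: [-0.4, -0.3, -3.0]
finger_gap: 0.526
grasp_force: 44.8
```

```bash
python3 - <<'E'
from plant import r
from h import *
a=np.radians(20);M=np.array([[np.cos(a),np.sin(a)],[-np.sin(a),np.cos(a)]])
plan([455.7,245.9,104],110,2,.4,1)
print('tcp uv',M@r.get_state()['eef_pos'][:2]*1000)
c=r.camera('side');W=cloud(c);H=hsv(c);Z=W[...,2];h,s=H[...,0],H[...,1]
m=(abs(W[...,0]-.455)<.1)&(abs(W[...,1]-.25)<.1)&(Z>.075)&(Z<.15)&(h<14)&(s>200)
Q=W[m][:,:2]@M.T*1000;print(np.percentile(Q,[0,2,98],0).round(1).tolist(),np.percentile(Z[m],[1,99]))
Q=W[...,:2]@M.T*1000;mm=(Z>.053)&(Z<.066)&(Q[...,0]>445)&(Q[...,0]<500)&(abs(Q[...,1]-75)<70);print('rim',np.percentile(Q[mm],[0,1,99,100],0).round(1).tolist())
E
```

```text
from [455.3 246.3 116.9] 110.1 twist 0.1 q7 1.31
[[0.4, 0, 0, 6, np.float64(0.1)], [0.4, 0, -1, 7, np.float64(0.1)]]
end [455.6 245.4 103.9] 109.9
tcp uv [512.05613519  75.78592989]
[[463.8, 40.7], [465.7, 50.0], [540.7, 93.3]] [0.08978726 0.13365387]
rim [[458.2, 19.4], [458.6, 20.6], [499.3, 131.3], [499.9, 131.7]]
```

Emit:
apply_moves:
  commands:
    - [0.4, 0, 0, 4, 0]
    - [0.4, 0, 0, 3, 0]
    - [0.4, 0, 0, 2, 0]
    - [0.4, 0, 0, 2, 0]
    - [0.4, 0, 0, 2, 0]
    - [0.4, 0, 0, 0, 0]
    - [0.4, 0, 0, 0, 0]

```text
time: 22.9
eef_pos: [0.455, 0.2462, 0.1036]
orientation: [[-0.939, -0.344, 0.0], [-0.344, 0.939, 0.0], [-0.0, 0.0, -1.0]]
contact_force: [-0.6, -0.2, -3.3]
finger_gap: 0.528
grasp_force: 44.8
```

Emit:
apply_moves:
  commands:
    - [0.4, 0, 0, 3, 0]
    - [0.4, 0, 0, 3, 0]
    - [0.4, 0, 0, 3, 0]
    - [0.4, 0, 0, 3, 0]
    - [0.4, 0, 0, 0, 0]
    - [0.4, 0, 0, 0, 0]

```text
time: 23.65
eef_pos: [0.4551, 0.2471, 0.0913]
orientation: [[-0.939, -0.344, 0.0], [-0.344, 0.939, 0.001], [-0.001, 0.001, -1.0]]
contact_force: [1.8, 4.2, -6.3]
finger_gap: 0.527
grasp_force: 44.8
```

Emit:
apply_moves:
  commands:
    - [0.4, -0.5, 0.5, 3, 0]
    - [0.4, 0, 0, 3, 0]
    - [0.4, 0, 0, 3, 0]
    - [0.4, 0, 0, 2, 0]
    - [0.4, 0, 0, 0, 0]
    - [0.4, 0, 0, 0, 0]

```text
time: 24.4
eef_pos: [0.4553, 0.2471, 0.0804]
orientation: [[-0.939, -0.344, 0.0], [-0.344, 0.939, 0.001], [-0.0, 0.001, -1.0]]
contact_force: [0.3, 4.7, -2.2]
finger_gap: 0.528
grasp_force: 44.8
```

Emit:
apply_moves:
  commands:
    - [0.4, 0, 0, 1, 0]
    - [0.4, 0, 0, 1, 0]
    - [0.4, 0, 0, 1, 0]
    - [0.4, 0, 0, 0, 0]
    - [0.4, 0, 0, 0, 0]

```text
time: 25.02
eef_pos: [0.4552, 0.247, 0.0793]
orientation: [[-0.939, -0.345, 0.0], [-0.345, 0.939, 0.0], [-0.0, 0.0, -1.0]]
contact_force: [-4.6, 1.2, 14.3]
finger_gap: 0.526
grasp_force: 44.8
```

Seated (TCP height 79.3 mm, 79.6 expected, with upward contact). Release and withdraw.

Emit:
apply_moves:
  commands:
    - [0.4, 0, 0, -2, 0]
    - [0.6, 0, 0, 0, 0]
    - [0.75, 0, 0, 0, 0]
    - [0.75, 0, 0, 0, 0]
    - [0.75, 0, 0, 0, 0]
    - [0.75, 0, 0, -20, 0]
    - [0.75, 0, 0, -40, 0]
    - [0.75, 0, 0, -50, 0]
    - [0.75, 0, -60, 0, 0]
    - [0.75, 0, -60, 0, 0]
    - [0.75, 0, -60, 0, 0]
    - [0.75, 0, 0, 0, 0]
  force: 10

```text
time: 26.52
eef_pos: [0.5185, 0.0718, 0.1896]
orientation: [[-0.942, -0.335, 0.001], [-0.335, 0.942, -0.002], [0.0, -0.002, -1.0]]
contact_force: [-0.5, 1.2, -1.0]
finger_gap: 0.754
grasp_force: 0.0
```

```bash
python3 - <<'E'
from plant import r
from h import *
a=np.radians(20);M=np.array([[np.cos(a),np.sin(a)],[-np.sin(a),np.cos(a)]]);I=[]
print(r.get_state()['contact_force'])
for n in('top','side'):
    c=r.camera(n);W=cloud(c);Z=W[...,2];Q=W[...,:2]@M.T*1000;I.append(c['color'][160:290,110:250] if n=='top' else c['color'][130:260,100:240])
    m=(Z>.085)&(Z<.105)&(abs(Q[...,0]-510)<60)&(abs(Q[...,1]-75)<45)
    for mm,st,ct in comps(m,80):print(n,rect(W,mm),np.percentile(Z[mm],[5,50,95]).round(4),np.percentile(Q[mm],[1,99],0).round(1).tolist())
    H=hsv(c);m=(H[...,0]>100)&(H[...,0]<125)&(H[...,1]>150)&(Z>.06)&(Z<.073)&(abs(Q[...,1]-75)<60);print('lid u',np.percentile(Q[m],[1,99],0)[:,0] if m.any() else None)
cv2.imwrite('pics/end.png',cv2.resize(np.hstack(I)[:,:,::-1],None,fx=2.8,fy=2.8))
E
```

```text
[-0.50186291  1.24946629 -1.044722  ]
top [array([455.5, 243.7]), array([84. , 46.6]), 20.0] [0.0917 0.0962 0.1004] [[470.1, 50.3], [552.3, 95.5]]
lid u [578.43722341 733.98629697]
side [array([450.6, 243.8]), array([86.7, 48.1]), 20.1] [0.0869 0.0934 0.0959] [[465.7, 51.5], [548.6, 97.2]]
lid u [575.46816348 728.53093901]
```

View pics/end.png

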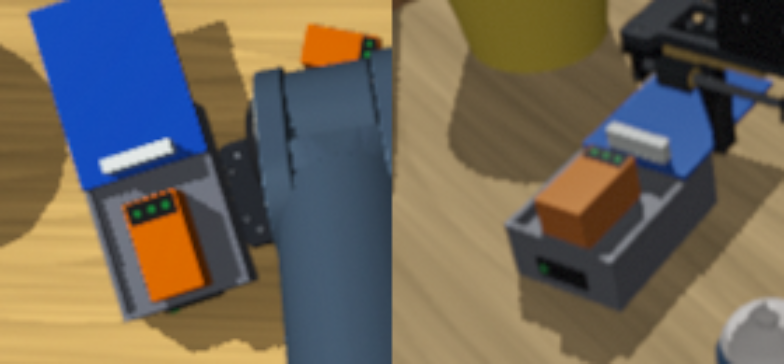

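The pack is home (top view (165,245), green dots towards the lid). Its top measures about 95 mm, in line at 20°, and the lid is open.

```bash
python3 -c "
from plant import r
print(r.hand_in())"
```

```text
the job is handed in; nothing more can be done
None
```

I handed the job in at about 27 s: the trowel lies flat in the empty bay with its blade the same way as the fork's, the lid is fully open, and the pack is home in the well with its green dots towards the lid; the judge gave no verdict.

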